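# Pile brittle fuse-block covers squarely

### The arm

A 6-joint arm with a two-finger parallel gripper is mounted at the origin on the work surface. World frame = base frame: x ahead of the robot, y to its left, z up, the work surface at z = 0. Lengths are in m, angles in rad, forces in N, time in s.
With the tool pointing down it reaches from about 0.4 to 0.825 m from the base axis. Payload 7 kg.
Tool frame: the origin (TCP) lies at the centre of the arm's flange, where the gripper is bolted on; the fingertips stand 178 mm ahead of it and the grasp point (between the pads) lies ahead of it (tcp_to_grasp is the z of the grasp point in the tool frame, in m); z points along the fingers, x is the direction in which the jaws open and shut, and the axes are right-handed (so a half turn about z gives the same grasp; the last joint's range is limited). The gripper opens to 88 mm and grips with 3 to 60 N. Pads are 19 mm wide; open, the fingers measure 130 mm over their backs; the gripper's body (78 mm by 193 mm) begins 47 mm behind the grasp point.
Start: joints at [1.603, 0.359, 0.012, 0, -1.224, -0.288], TCP at [0.171, 0.653, 0.405] pointing down, gripper open.
Joint ranges: [-3.07, 3.07], [-1.43, 2.12], [-1.02, 1.25], [-3.03, 1.67], [-3.05, -0], [-3.03, 3.03]. Speed limits (rad/s): [2.39, 2.39, 3.01, 3.14, 3.14, 3.14].

### API

Orientations are given as [roll, pitch, yaw] about the fixed x, y, z axes, in that order (R = Rz(yaw) Ry(pitch) Rx(roll)).
In Python, from station import get_state, grab_frame, job_done, tcp_to_grasp gives the robot as it stands.
- The arm moves only by the tool drive_tool, never from a script. Its argument "moves" is a list of rows, each a list of 7 numbers: the shift along the tool's x, y, z in mm, then the turn, a rotation vector about the tool's x, y, z in degrees, then the closure, from -1 (fully open) to 1 (shut), so that 0 is half open. In form: [[dx, dy, dz, ax, ay, az, claw], ...]. A call has 1 to 12 rows; each row is the pose to reach, as a shift and turn from the pose commanded when the call began, along the tool's axes at that moment; what a row does not reach only later rows make up. A row lasts 1/8 s, in which the tool goes at most 62.5 mm and 10.7 degrees, less where a joint would pass 70% of its speed; a pose out of reach is approached as far as the arm can. A call with a gripper value outside its range is refused whole. The fingers move at their own pace and stop on an object; "grip_force" is the grip in N (left out, the last holds). Time passes only in rows, so rows that repeat a pose let the fingers close. It gives the time, the measured TCP pose, the force and the opening at its end, in the units of the state.
- get_state(): the state, without advancing time (a new reading comes with each control period).
- grab_frame(name): name is "scene" or "top"; returns a dict with "img" (420x560x3 uint8, red, green, blue), "range_z" (420x560 float32, m along the optical axis (not along the pixel's ray), 0 where there is no reading), "fovy" (degrees; the focal length in pixels is half the picture's height over the tangent of half this angle, whatever the lens; pixels are square), "cx", "cy" (the principal point, pixels), "rvec" (rotation vector, rad) and "tvec" (3), from world to camera coordinates, as OpenCV has them. Camera axes: x right, y down, z forward; pixel columns grow to the right and rows downward; lengths in m; the calibration is good to about 2 mm. A picture is of the moment at which its call begins.
- job_done(): hands the job in, once; it reports no verdict.
The state is a dict: "t": time; "q": joint angles; "qd": joint speeds; "joint_efforts": joint torques, N m; "eef_pos": TCP position; "ee_rot": TCP orientation; "force": force on the tool from outside, world axes, zero at the start; "moment": the same for the moment, N m; "width": finger opening in m.
Only numpy, scipy, OpenCV 4.12 (cv2) and the standard library are available. Lean on these libraries where they do the work, as an engineer would, in place of code of your own. Each camera call takes 0.05 s, during which the arm holds its last target. There are 200 camera calls.

### The job

Take the two amber fuse-block covers off the sloping rack, one at a time, and lay them on the amber cover that already lies on the black rubber pad, so that the three make one square pile, windows up and edges lined up. The covers are brittle: squeeze them with about 10 N (never above 20 N), lay them down without dropping or pressing, and keep the bottom cover where it lies on its pad. Leave the black fuse block in its bay and the other things on the bench alone.

Things in the scene. Friction and masses are not known exactly. Their poses are not given: they have to be found in the camera images.
- cover_a: amber-orange fuse-block cover, a flat rigid plate 130 (x) x 54 (y) x 16 mm (z) with square edges and six paler windows along its upper face; about 0.12 kg. Origin: centre of its underside; z points out of the windowed face, x along its length. Starts in one of the three bays of the rack, lying on a 35 degree slope.
- cover_b: amber-orange fuse-block cover, a flat rigid plate 130 (x) x 54 (y) x 16 mm (z) with square edges and six paler windows along its upper face; about 0.12 kg. Origin: centre of its underside; z points out of the windowed face, x along its length. Starts in another bay of the rack, in the same way.
- cover_base: amber-orange fuse-block cover, a flat rigid plate 130 (x) x 54 (y) x 16 mm (z) with square edges and six paler windows along its upper face; about 0.12 kg. Origin: centre of its underside; z points out of the windowed face, x along its length. Loose, flat on the pad: the bottom of the pile; the next underside comes 16 mm above this origin. Fingertips that reach below a held cover strike this one.
- pad: black rubber pad, 170 (x) x 90 (y) x 10 mm, fixed to the bench. Origin: centre of its underside.
- rack: grey steel rack, fixed; base plate 190 (x) x 350 (y) x 8 mm, origin at the centre of its underside. Three bays at y = -100, 0 and +100 mm, each a steel bed rising towards +x at 35 degrees. A cover's length runs up the slope, its underside centre at rack x = 0, z = 85 mm; its windowed face looks up and towards rack -x (to the robot's right).
- rack_bay (a point): centre of the middle bay's bed, on its sloping face. Each bed is 134 mm long and 34 mm wide, narrower than a cover: along both long sides of a cover the fingers can pass 10 mm below its underside. A stop at the lower (-x) end stands 10 mm above the bed.
- rack_bar (a point): middle of a white bar, 12 mm thick, along y over all bays at rack x = 15, z = 225 mm, on bent posts rising at x = 80, y = +-165 mm. It blocks an upright gripper; one square to the slope passes in front. Draw a cover off at right angles to the slope by 80 mm or more before lifting.
- fuse_block: black fuse block, 130 x 54 x 24 mm, with steel screws, in the remaining bay; stays there. Origin: centre of its underside, axes as the covers.
- screwdriver: bystander: screwdriver with blue handle, 190 mm long, lying on the bench along its x axis
- bottle: bystander: red bottle with white cap, 66 mm wide, 180 mm tall, upright; origin at the centre of its foot
- terminal: bystander: grey terminal block, 50 x 45 x 52 mm; origin at the centre of its underside
Not all that is in view belongs to the job. What is shaped like the cover_base but blue or purple is not meant.

How it is judged:
On the way:
1. one cover lies squarely on the bottom cover, let go (((horizontal distance between cover_a and cover_base below 0.008 m and angle between the x axis of cover_a and the x axis of cover_base, either way round below 0.12 rad and z of cover_a in the frame of cover_base between 0.012 and 0.02 m and angle between cover_a's own z axis and vertical below 0.06 rad and contact force between the fingers and cover_a below 0.05 N) or (horizontal distance between cover_b and cover_base below 0.008 m and angle between the x axis of cover_b and the x axis of cover_base, either way round below 0.12 rad and z of cover_b in the frame of cover_base between 0.012 and 0.02 m and angle between cover_b's own z axis and vertical below 0.06 rad and contact force between the fingers and cover_b below 0.05 N))), for 0.2 s.
At the end, for the whole second after the job is handed in: three covers in one pile on the pad, at rest, windows up, flat within 0.06 rad, each within 8 mm and 0.12 rad of the one below (either order, either way round); the bottom cover flat on the pad, within 25 mm of its centre and 20 mm of its start (horizontal distance between cover_base and pad below 0.025 m and angle between cover_base's own z axis and vertical below 0.06 rad and height (world z) of cover_base below 0.014 m and linear speed of each of cover_a, cover_b, cover_base below 0.03 m/s and ((horizontal distance between cover_a and cover_base below 0.008 m and angle between the x axis of cover_a and the x axis of cover_base, either way round below 0.12 rad and z of cover_a in the frame of cover_base between 0.012 and 0.02 m and angle between each of cover_a, cover_b's own z axis and vertical below 0.06 rad and horizontal distance between cover_b and cover_a below 0.008 m and angle between the x axis of cover_b and the x axis of cover_a, either way round below 0.12 rad and z of cover_b in the frame of cover_a between 0.012 and 0.02 m) or (horizontal distance between cover_b and cover_base below 0.008 m and angle between the x axis of cover_b and the x axis of cover_base, either way round below 0.12 rad and z of cover_b in the frame of cover_base between 0.012 and 0.02 m and angle between each of cover_b, cover_a's own z axis and vertical below 0.06 rad and horizontal distance between cover_a and cover_b below 0.008 m and angle between the x axis of cover_a and the x axis of cover_b, either way round below 0.12 rad and z of cover_a in the frame of cover_b between 0.012 and 0.02 m)) and distance of cover_base from where it was at the start of the episode below 0.02 m); the robot touches nothing.
It fails at once if a cover is squeezed hard: the forces of the fingers on it add up to more than 45 N (about 22.5 N on each pad) (contact force between the fingers and cover_a above 45 N or contact force between the fingers and cover_b above 45 N or contact force between the fingers and cover_base above 45 N).
It fails at once if a cover is pressed or struck hard: more than 30 N between the bottom cover and another cover or the pad, or between a cover and the rack (contact force between any of cover_a, cover_b and cover_base above 30 N or contact force between cover_a and cover_b above 30 N or contact force between cover_base and pad above 30 N or contact force between any of cover_a, cover_b and rack above 30 N).
It fails at once if a cover is dropped or thrown: it moves faster than 0.45 m/s (a fall of 10 mm) with the fingers off it ((linear speed of cover_a above 0.45 m/s and contact force between the fingers and cover_a below 0.05 N) or (linear speed of cover_b above 0.45 m/s and contact force between the fingers and cover_b below 0.05 N) or (linear speed of cover_base above 0.45 m/s and contact force between the fingers and cover_base below 0.05 N)).
It fails at once if the black fuse block is moved more than 15 mm from its bay (distance of fuse_block from where it was at the start of the episode above 0.015 m).
It fails at once if the bottle, the screwdriver or the terminal block is moved more than 25 mm, or the bottle is tipped (distance of any of bottle, screwdriver, terminal from where it was at the start of the episode above 0.025 m or angle between bottle's own z axis and vertical above 0.4 rad).
It also fails if it takes over 64 s, if anything falls off the work surface, if the arm or the gripper's body presses on something with over 40 N, if the wrist force passes 120 N, or if a joint passes its speed limit or range.

## Working session

There is one attempt and no reset: what is moved stays moved. The work goes in short steps, Python scripts to look and compute and a tool call to move; the robot and the scene stay as the last step left them, time stands still between calls to the robot, and variables do not carry over. Pictures are saved under pics/ and viewed, about 8 in all and at most 12, crops included, and the job is handed in when it is done.

Besides the shell and the picture viewer there is one more tool, called after ">>>" by a JSON object that holds its "api" and its "payload", one argument or row to a line. drive_tool: Moves the arm, as the interface text tells. Its arguments: {"type":"object","properties":{"moves":{"type":"array"},"grip_force":{"type":"number"}},"required":["moves"]}

```bash
ls; mkdir -p pics
python3 - <<'E'
from station import *
import cv2,numpy as np
print(get_state(), tcp_to_grasp)
for n in("scene","top"):
    f=grab_frame(n); cv2.imwrite(f"pics/{n}0.png",f["img"][:,:,::-1]); np.savez(f"{n}0.npz",**f)
    print(n,f["fovy"],f["cx"],f["cy"],f["rvec"],f["tvec"],-cv2.Rodrigues(np.array(f["rvec"]))[0].T@np.array(f["tvec"]))
E
```

```text
pics
{'t': 0.0, 'q': array([ 1.60309842e+00,  3.59402684e-01,  1.10416970e-02, -3.71335491e-04,
       -1.22406913e+00, -2.88116094e-01]), 'qd': array([-1.80747084e-06,  5.98094160e-04, -1.75518215e-04, -8.30032514e-04,
       -8.94064682e-04,  1.80061587e-04]), 'joint_efforts': array([-7.98453984e-04, -5.82710838e+01,  2.93055135e+01,  6.99728161e+00,
        6.98360396e-03, -1.62211750e-04]), 'eef_pos': array([0.17073451, 0.65284871, 0.40370092]), 'ee_rot': array([-3.14146306e+00, -1.66564337e-03, -1.82673691e+00]), 'force': array([0.08361606, 0.15631386, 1.11899755]), 'moment': array([-0.02260503, -0.03273427,  0.0183617 ]), 'width': 0.08750037790820869} 0.1593
scene 56.16620491694513 282.8077971877471 210.2349321766166 [ 2.1100038   1.27163668 -0.47311119] [-0.15117336 -0.28412779  1.39801701] [ 1.07821393 -0.41812423  0.84891718]
top 52.34276992222503 275.4307957884828 211.72624484264372 [ 2.20977047 -1.99313693  0.2092189 ] [-0.16920092  0.52143962  0.97711652] [ 0.32069859 -0.13917246  1.06445684]
```

View pics/scene0.png

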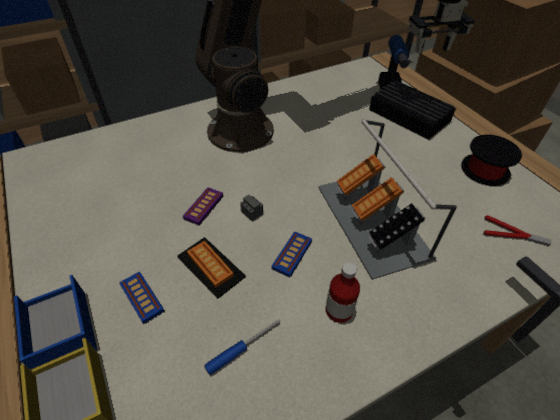

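View pics/top0.png

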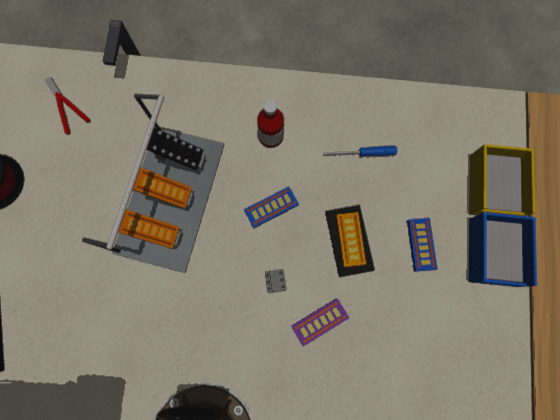

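Candidates. Scene view: amber on rack at (360,175) and (378,200), amber on pad at (210,263). Lookalikes are blue at (142,296) and (292,254) and purple at (204,205); black fuse block is at (396,226). In the top view the amber ones are at (165,188), (152,230) and (351,240). I take the amber ones and measure them next.

```bash
cat > h.py <<'E'
import numpy as np,cv2
from station import *
def geo(f):
    R=cv2.Rodrigues(np.array(f["rvec"],float))[0]; t=np.array(f["tvec"],float).ravel()
    F=210/np.tan(np.radians(float(f["fovy"]))/2); return R,t,F
def cloud(f,uv):
    R,t,F=geo(f); uv=np.asarray(uv); z=f["range_z"][uv[:,1],uv[:,0]].astype(float)
    p=np.c_[(uv[:,0]-f["cx"])/F*z,(uv[:,1]-f["cy"])/F*z,z][z>0]; return (p-t)@R
def ray(f,uv,n,d):   # onto plane n.p=d
    R,t,F=geo(f); uv=np.asarray(uv,float).reshape(-1,2); c=-R.T@t
    v=np.c_[(uv[:,0]-f["cx"])/F,(uv[:,1]-f["cy"])/F,np.ones(len(uv))]@R
    return c+v*((d-n@c)/(v@n))[:,None]
def ambers(f,amin=150):
    h=cv2.cvtColor(f["img"],cv2.COLOR_RGB2HSV); m=cv2.inRange(h,(5,130,70),(24,255,255))
    cs=cv2.findContours(cv2.morphologyEx(m,cv2.MORPH_CLOSE,np.ones((3,3))),cv2.RETR_EXTERNAL,cv2.CHAIN_APPROX_NONE)[0]
    return [c for c in cs if cv2.contourArea(c)>amin]
def fillpix(f,c):
    m=np.zeros(f["img"].shape[:2],np.uint8); cv2.drawContours(m,[c],-1,255,-1); v,u=np.nonzero(m); return np.c_[u,v]
E
python3 - <<'E'
from h import *
np.set_printoptions(precision=4,suppress=True)
for n in("scene","top"):
    f=dict(np.load(n+"0.npz")); 
    for c in ambers(f):
        uv=fillpix(f,c); p=cloud(f,uv)
        print(n,"px",uv.mean(0),cv2.contourArea(c),cv2.minAreaRect(c))
        # robust plane: RANSAC-ish by iterated trimming
        q=p[np.linalg.norm(p-np.median(p,0),axis=1)<.09]
        for _ in range(8):
            m=q.mean(0); w=np.linalg.svd(q-m)[2][2]; w*=np.sign(w[2]); r=(q-m)@w; q=q[abs(r)<max(.002,1.5*r.std())] if _<7 else q
        s=np.linalg.svd(q-m)[2][0]; a=(q-m)@s; b=(q-m)@np.cross(w,s)
        print("  n",len(p),len(q),"mean",m,"normal",w,"tilt",np.degrees(np.arccos(w[2])),"axis",s,"az",np.degrees(np.arctan2(s[1],s[0])),"ext",np.percentile(a,[.5,99.5]),np.percentile(b,[.5,99.5]))
    # grey plate height check
E
```

```text
scene px [ 24.0591 392.5907] 177.5 ((24.04435920715332, 391.998046875), (54.301944732666016, 6.216085433959961), 87.45519256591797)
  n 236 193 mean [ 0.6473 -0.7181  0.0788] normal [-0.001  -0.1383  0.9904] tilt 7.94915867086983 axis [ 1.     -0.0008  0.0009] az -0.046262804635781835 ext [-0.0547  0.0523] [-0.0042  0.0037]
scene px [ 78.5012 368.4056] 304.5 ((75.53568267822266, 383.203857421875), (69.50110626220703, 61.72663497924805), 58.70695877075195)
  n 425 166 mean [ 0.6489 -0.6077  0.0763] normal [-0.0028 -0.4729  0.8811] tilt 28.222510950250566 axis [0.979  0.1783 0.0988] az 10.319872935147703 ext [-0.0679  0.0613] [-0.0494  0.0158]
scene px [288.0197 257.9134] 209.0 ((287.978515625, 257.40985107421875), (14.54370403289795, 23.78092384338379), 31.607501983642578)
  n 253 207 mean [ 0.5705 -0.1197  0.0144] normal [-0.0182 -0.0136  0.9997] tilt 1.3031959269331432 axis [ 0.5207 -0.8537 -0.0022] az -58.62064240173772 ext [-0.0364  0.0307] [-0.02  0.02]
scene px [209.5686 262.377 ] 904.0 ((209.46470642089844, 261.9588317871094), (46.31465148925781, 22.018442153930664), 49.3987007
[... 2373 characters left out ...]
.5524828676207505 axis [-0.5694  0.822  -0.0075] az 124.70877417972616 ext [-0.0581  0.0503] [-0.0196  0.0193]
top px [161.7948 187.7847] 1204.5 ((162.3065643310547, 187.6569366455078), (55.87498474121094, 23.751142501831055), 19.98310661315918)
  n 1272 906 mean [0.5574 0.154  0.1001] normal [-0.0919 -0.566   0.8193] tilt 34.985476135318045 axis [-0.1159 -0.8111 -0.5733] az -98.12950845408152 ext [-0.0616  0.0671] [-0.0265  0.0264]
top px [545.8997 251.2993] 8362.0 ((540.5, 255.5), (37.0, 327.0), 0.0)
  n 8698 1117 mean [ 0.5199 -0.7999  0.0014] normal [0.001  0.0016 1.    ] tilt 0.10967904071908544 axis [-0.9998  0.0198  0.001 ] az 178.86405251589795 ext [-0.0879  0.0882] [-0.0286  0.0276]
```

Run:
```python
from h import *
f=dict(np.load("top0.npz"));g=dict(np.load("scene0.npz"))
a=cv2.resize(f["img"][80:290,80:400],None,fx=2.4,fy=2.4,interpolation=cv2.INTER_CUBIC)
cv2.imwrite("pics/top_crop.png",a[:,:,::-1])
```

```text
(no output)
```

View pics/top_crop.png

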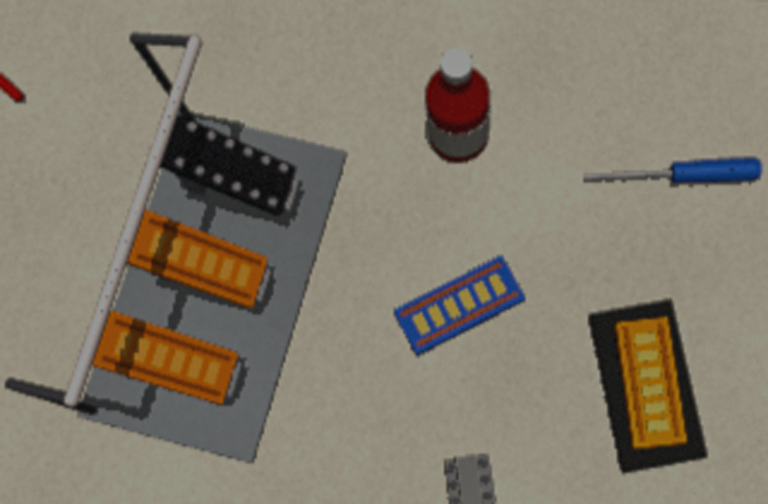

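The crop shows the two amber covers on the rack at (195,258) and (165,358). The third is on the black pad at (651,383), and only a blue lookalike is nearby at (458,305). Depth gives cover top centres of (0.557,0.152,0.0985) and (0.457,0.167,0.098); z should be 0.098, so they fit. The base top is at (0.4946,-0.3047,0.026), azimuth about 12°.

```bash
cat > t.py <<'E'
from h import *
from scipy.spatial.transform import Rotation as Ro
az=np.radians(81.2); u=np.array([np.cos(az),np.sin(az),0]); s,c=np.sin(np.radians(35)),np.cos(np.radians(35))
N=-s*u+c*np.array([0,0,1]); SX=c*u+s*np.array([0,0,1]); SY=np.cross(N,SX)
RT=np.c_[SY,SX,-N]                          # tool on slope
def down(a): a=np.radians(a); x=np.array([np.cos(a),np.sin(a),0]); z=np.array([0,0,-1.]); return np.c_[x,np.cross(z,x),z]
TOP={"A":np.array([.5571,.1517,.0985]),"B":np.array([.4570,.1669,.0982])}
TIP=.178; DEEP=.013                          # tip sits 13 mm below the windowed face
def grasp(k,off=0): return TOP[k]+N*(TIP-DEEP+off)
def row(p,R):
    st=get_state(); R0=Ro.from_euler("xyz",st["ee_rot"]).as_matrix()
    d=R0.T@(np.array(p)-st["eef_pos"])*1e3; w=np.degrees(Ro.from_matrix(R0.T@R).as_rotvec())
    print("row",np.round(d,1),np.round(w,2),"| pos",np.round(st["eef_pos"],4),"F",np.round(st["force"],1),"w",round(st["width"],4),"t",round(st["t"],2),"q",np.round(st["q"],2))
E
python3 - <<'E'
from t import *
row([.36,.36,.50],down(171-45)); print(grasp("A",.1),grasp("B",.1),N)
f=dict(np.load("top0.npz")); b=[[270,145],[275,280],[360,152]]; print(cloud(f,b)); print(np.load("top0.npz")["img"].shape)
E
```

```text
row [ 235.6 -257.2  -95.8] [-1.0000e-01 -4.0000e-02  1.2934e+02] | pos [0.1707 0.6529 0.4038] F [ 0.3 -0.6  0.4] w 0.0877 t 0.1 q [ 1.6   0.36  0.01 -0.   -1.22 -0.29]
[0.5338465  0.0014915  0.31557529] [0.4337465  0.0166915  0.31527529] [-0.08774907 -0.56682451  0.81915204]
[[ 0.71636889 -0.08187307  0.02360772]
 [ 0.37378306 -0.13049041  0.05434528]
 [ 0.72182171 -0.31406013  0.02167167]]
(420, 560, 3)
```

Run:
```python
from t import *
row([.36,.38,.50],down(213)); row([.50,-.03,.45],down(171.2))
```

```text
row [ 216.2 -252.2  -95.8] [-4.000e-02 -8.000e-02  4.234e+01] | pos [0.1707 0.6529 0.4038] F [ 0.3 -0.6  0.4] w 0.0877 t 0.1 q [ 1.6   0.36  0.01 -0.   -1.22 -0.29]
row [ 577.4 -491.4  -45.3] [-7.000e-02 -6.000e-02  8.414e+01] | pos [0.1707 0.6529 0.4038] F [ 0.3 -0.6  0.4] w 0.0877 t 0.1 q [ 1.6   0.36  0.01 -0.   -1.22 -0.29]
```

>>> {"api": "drive_tool", "payload": {
  "moves": [
    [40,-45,-60,0,0,10,-0.5],
    [80,-90,-96,0,0,20,-0.5],
    [120,-135,-96,0,0,28,-0.5],
    [160,-185,-96,0,0,36,-0.5],
    [216,-225,-96,0,0,42,-0.5],
    [260,-270,-96,0,0,50,-0.5],
    [310,-315,-96,0,0,58,-0.5],
    [350,-345,-96,0,0,64,-0.5],
    [390,-370,-96,0,0,70,-0.5],
    [430,-400,-96,0,0,76,-0.5],
    [480,-430,-96,0,0,84,-0.5],
    [520,-460,-96,0,0,84,-0.5]
  ],
  "grip_force": 10
}}

```text
t: 1.6
eef_pos: [0.4842, 0.0314, 0.5007]
ee_rot: [3.141, 0.0, 2.988]
force: [0.8, 1.4, 0.3]
width: 0.0659
```

Run:
```python
from t import *
row([.52,-.03,.42],RT); row(grasp("A",.1),RT)
```

```text
row [-44.8 -55.2  80.7] [-3.498e+01  0.000e+00  1.000e-02] | pos [0.4842 0.0314 0.5007] F [0.8 1.4 0.3] w 0.0659 t 1.6 q [ 0.47 -0.01 -0.23 -0.   -1.35 -0.62]
row [-53.6 -22.  185.1] [-3.498e+01  0.000e+00  1.000e-02] | pos [0.4842 0.0314 0.5007] F [0.8 1.4 0.3] w 0.0659 t 1.6 q [ 0.47 -0.01 -0.23 -0.   -1.35 -0.62]
```

>>> {"api": "drive_tool", "payload": {
  "moves": [
    [-30,-55,30,-8,0,0,-0.5],
    [-45,-55,60,-17,0,0,-0.5],
    [-50,-55,80,-25,0,0,-0.5],
    [-54,-50,110,-35,0,0,-0.5],
    [-54,-35,150,-35,0,0,-0.5],
    [-54,-22,185,-35,0,0,-0.5],
    [-54,-22,185,-35,0,0,-0.5],
    [-54,-22,185,-35,0,0,-0.5]
  ]
}}

```text
t: 2.6
eef_pos: [0.5348, 0.0034, 0.3168]
ee_rot: [2.531, 0.001, 2.991]
force: [1.1, -0.0, 0.6]
width: 0.0659
```

Run:
```python
from t import *
row(grasp("A",.03),RT);row(grasp("A",.0),RT)
a=[]
for n in("scene",):
    f=grab_frame(n); cv2.imwrite(f"pics/{n}1.png",cv2.resize(f["img"][100:290,280:470],None,fx=3,fy=3)[:,:,::-1])
```

```text
row [ 0.6 -2.4 69.8] [-0.02 -0.05  0.18] | pos [0.5348 0.0034 0.3168] F [ 1.1 -0.   0.6] w 0.0659 t 2.6 q [ 0.08  0.23 -0.2  -0.68 -1.09  0.08]
row [ 0.5 -2.4 99.8] [-0.02 -0.05  0.18] | pos [0.5348 0.0034 0.3168] F [ 1.1 -0.   0.6] w 0.0659 t 2.6 q [ 0.08  0.23 -0.2  -0.68 -1.09  0.08]
```

View pics/scene1.png

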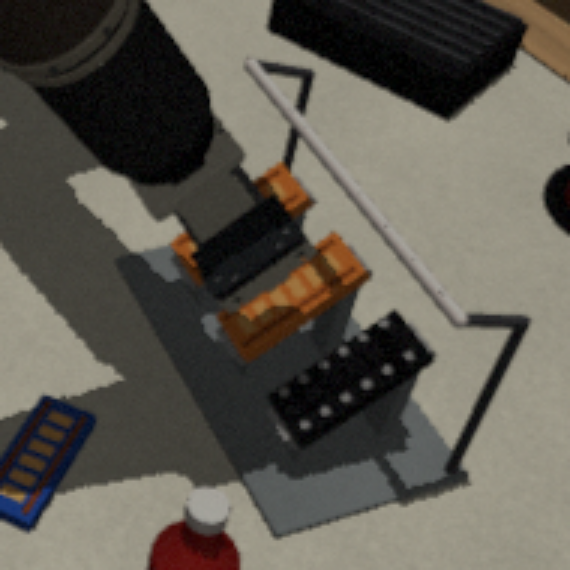

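The view shows the gripper in front of the middle cover, square to the slope and clear of the bar. I check the gripper's extent in the tool frame by depth before going in.

Run:
```python
from t import *
st=get_state(); R0=Ro.from_euler("xyz",st["ee_rot"]).as_matrix(); v,u=np.mgrid[0:420,0:560]; uv=np.c_[u.ravel(),v.ravel()]
for n in("top","scene"):
    f=grab_frame(n); p=(cloud(f,uv)-st["eef_pos"])@R0*1e3
    for a,b in((20,60),(60,110),(112,145),(150,178)):
        q=p[(p[:,2]>a)&(p[:,2]<b)&(np.hypot(p[:,0],p[:,1])<130)]
        if len(q)>10: print(n,a,b,len(q),np.percentile(q,[1,99],axis=0)[:,:2].round())
f=grab_frame("top"); cv2.imwrite("pics/top1.png",cv2.resize(f["img"][130:300,80:300],None,fx=3,fy=3)[:,:,::-1])
```

```text
top 20 60 40 [[-34.  16.]
 [ 16.  38.]]
top 60 110 1302 [[-46. -39.]
 [ 95.  37.]]
top 112 145 15 [[-46.   6.]
 [-34.  11.]]
top 150 178 15 [[-48.  -6.]
 [-34.  10.]]
scene 20 60 280 [[-53. -33.]
 [-25.  33.]]
scene 60 110 1040 [[-99. -40.]
 [  3.  36.]]
scene 150 178 329 [[-96.  -5.]
 [ 94.  94.]]
```

View pics/top1.png

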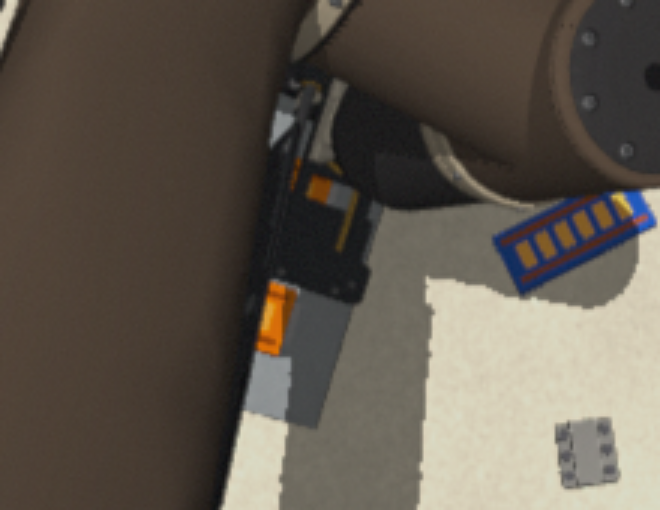

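Run:
```python
from t import *
f=grab_frame("top"); 
for uv in ([90,180],[120,180],[150,180],[120,140],[120,260],[200,140],[260,150]): print(uv,cloud(f,[uv]).round(3))
f=grab_frame("scene")
for uv in ([345,150],[330,130],[310,120],[290,110]): print(uv,cloud(f,[uv]).round(3))
```

```text
[90, 180] [[0.405 0.026 0.722]]
[120, 180] [[0.411 0.007 0.708]]
[150, 180] [[ 0.419 -0.012  0.688]]
[120, 140] [[0.453 0.02  0.692]]
[120, 260] [[ 0.341 -0.015  0.733]]
[200, 140] [[ 0.505 -0.027  0.575]]
[260, 150] [[ 0.509 -0.099  0.547]]
[345, 150] [[0.571 0.01  0.321]]
[330, 130] [[ 0.574 -0.038  0.39 ]]
[310, 120] [[ 0.571 -0.084  0.426]]
[290, 110] [[ 0.563 -0.122  0.454]]
```

The forearm is at z of about 0.7, well clear. Descending square to the slope.

>>> {"api": "drive_tool", "payload": {
  "moves": [
    [0.5,-2.4,20,0,0,0.2,-0.5],
    [0.5,-2.4,45,0,0,0.2,-0.5],
    [0.5,-2.4,65,0,0,0.2,-0.5],
    [0.5,-2.4,75,0,0,0.2,-0.5],
    [0.5,-2.4,80,0,0,0.2,-0.5],
    [0.5,-2.4,80,0,0,0.2,-0.5]
  ]
}}

```text
t: 3.65
eef_pos: [0.5405, 0.0472, 0.2487]
ee_rot: [2.531, -0.002, 2.988]
force: [0.7, 0.1, -0.0]
width: 0.0657
```

Run:
```python
from t import *
row(grasp("A",.0),RT)
f=grab_frame("scene"); cv2.imwrite(f"pics/scene2.png",cv2.resize(f["img"][130:280,300:450],None,fx=4,fy=4)[:,:,::-1])
```

```text
row [-0.4  0.5 18.7] [-0.01 -0.09 -0.07] | pos [0.5405 0.0472 0.2487] F [ 0.7  0.1 -0. ] w 0.0657 t 3.65 q [ 0.15  0.32 -0.25 -0.74 -0.95  0.13]
```

View pics/scene2.png

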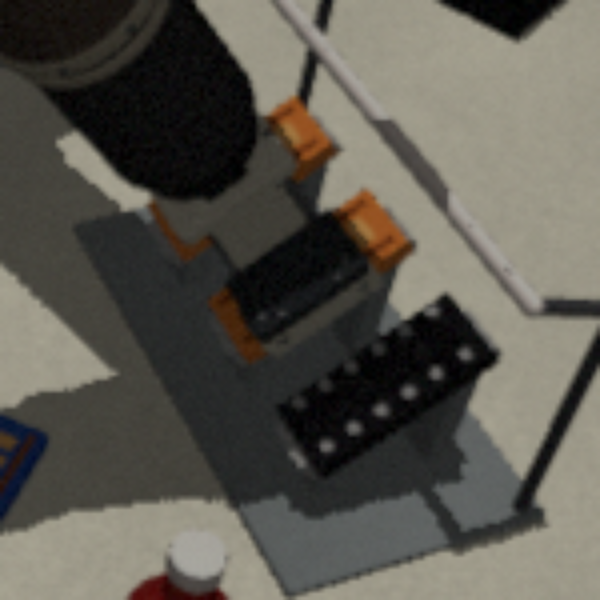

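Gripper is centred over the middle cover (about 305,275 in the crop), with about equal amber showing at both ends. Going in and closing.

>>> {"api": "drive_tool", "payload": {
  "moves": [
    [-0.4,0.5,8,0,0,0,-0.5],
    [-0.4,0.5,14,0,0,0,-0.5],
    [-0.4,0.5,18.5,0,0,0,-0.5],
    [-0.4,0.5,18.5,0,0,0,-0.5],
    [-0.4,0.5,18.5,0,0,0,0],
    [-0.4,0.5,18.5,0,0,0,1],
    [-0.4,0.5,18.5,0,0,0,1],
    [-0.4,0.5,18.5,0,0,0,1],
    [-0.4,0.5,18.5,0,0,0,1],
    [-0.4,0.5,18.5,0,0,0,1]
  ],
  "grip_force": 10
}}

```text
t: 4.95
eef_pos: [0.5425, 0.058, 0.234]
ee_rot: [2.531, -0.002, 2.988]
force: [-1.1, -0.8, 2.5]
width: 0.0537
```

Run:
```python
from t import *
row(grasp("A",.0),RT)
```

```text
row [-0.1 -0.   0.4] [ 0.   -0.09 -0.08] | pos [0.5425 0.058  0.234 ] F [-1.1 -0.8  2.5] w 0.0537 t 4.95 q [ 0.16  0.34 -0.26 -0.76 -0.92  0.14]
```

>>> {"api": "drive_tool", "payload": {
  "moves": [
    [0,0,-4,0,0,0,1],
    [0,0,-12,0,0,0,1],
    [0,0,-25,0,0,0,1],
    [0,0,-45,0,0,0,1],
    [0,0,-65,0,0,0,1],
    [0,0,-85,0,0,0,1],
    [0,0,-105,0,0,0,1],
    [0,0,-125,0,0,0,1],
    [0,0,-140,0,0,0,1],
    [0,0,-150,0,0,0,1]
  ]
}}

```text
t: 6.2
eef_pos: [0.5295, -0.0276, 0.3576]
ee_rot: [2.531, -0.002, 2.987]
force: [-0.1, 0.3, -1.4]
width: 0.054
```

```bash
cat >> t.py <<'E'
BASE=np.array([.4946,-.3047,.026]); BAZ=12.0
def place(layer,off=0): return BASE+np.array([0,0,.016*layer+TIP-DEEP+off])
E
python3 - <<'E'
from t import *
row(place(1,.15),down(90+BAZ))
E
```

```text
row [  -8.1 -229.  -159.7] [ 30.55 -21.17  66.86] | pos [ 0.5295 -0.0276  0.3576] F [-0.1  0.3 -1.4] w 0.054 t 6.2 q [ 0.02  0.19 -0.16 -0.65 -1.19  0.07]
```

>>> {"api": "drive_tool", "payload": {
  "moves": [
    [0,-10,-7,1.5,-1,3.5,1],
    [-1,-33,-23,4.5,-3,10,1],
    [-2,-60,-42,8,-5.5,17.5,1],
    [-3,-88,-61,12,-8.2,26,1],
    [-4,-117,-82,16,-11,35,1],
    [-5,-145,-101,19.5,-13.5,43,1],
    [-6,-172,-120,23.5,-16,51,1],
    [-7,-200,-139,27,-18.7,59,1],
    [-8,-220,-153,29.5,-20.4,64.5,1],
    [-8,-229,-160,30.5,-21.2,66.9,1],
    [-8,-229,-160,30.5,-21.2,66.9,1],
    [-8,-229,-160,30.5,-21.2,66.9,1]
  ]
}}

```text
t: 7.7
eef_pos: [0.4947, -0.304, 0.3562]
ee_rot: [3.141, -0.001, 1.78]
force: [-0.4, -0.2, -2.0]
width: 0.0541
```

Run:
```python
from t import *
row(place(1,.04),down(90+BAZ))
st=get_state(); R0=Ro.from_euler("xyz",st["ee_rot"]).as_matrix(); v,u=np.mgrid[0:420,0:560]; uv=np.c_[u.ravel(),v.ravel()]
for n in("top","scene"):
    f=grab_frame(n); cv2.imwrite(f"pics/{n}3.png",f["img"][:,:,::-1])
    for c in ambers(f,80):
        q=(cloud(f,fillpix(f,c))-st["eef_pos"])@R0*1e3; q=q[(abs(q[:,2]-175)<25)&(np.hypot(q[:,0],q[:,1])<120)]
        if len(q)>20: print(n,len(q),np.percentile(q,[1,5,50,95,99],axis=0).round(1).tolist())
f=grab_frame("scene"); cv2.imwrite("pics/s3.png",cv2.resize(f["img"][130:330,130:330],None,fx=3,fy=3)[:,:,::-1])
```

```text
row [ -0.8  -0.2 109.2] [ 0.03 -0.06  0.01] | pos [ 0.4947 -0.304   0.3562] F [-0.4 -0.2 -2. ] w 0.0541 t 7.7 q [-0.21  0.24 -0.27 -0.   -1.06 -1.15]
top 525 [[-27.7, -63.1, 161.9], [-25.4, -62.0, 163.3], [-2.1, -44.3, 166.1], [24.4, -25.0, 170.2], [25.2, -22.7, 178.9]]
top 91 [[1.0, -2.3, 162.6], [2.3, -0.6, 163.7], [7.0, 16.3, 165.9], [11.2, 34.4, 168.7], [11.8, 36.5, 169.1]]
scene 764 [[-28.9, -21.8, 165.1], [-27.5, -14.6, 165.9], [-0.2, 33.7, 167.9], [21.6, 66.9, 174.3], [23.7, 67.9, 180.6]]
```

View pics/s3.png

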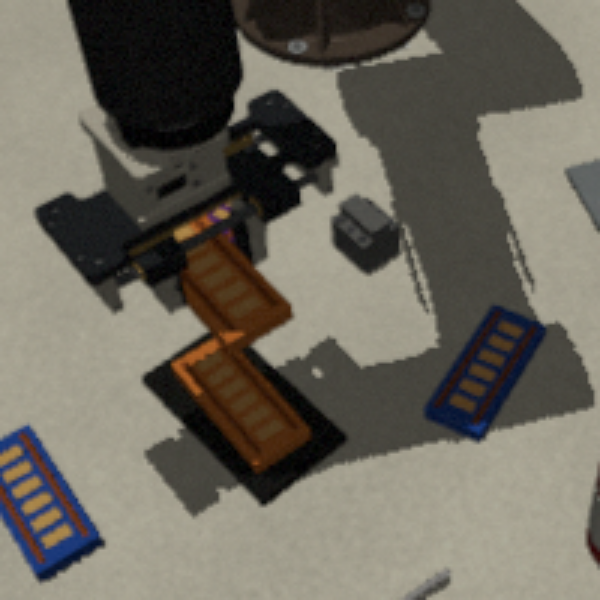

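```bash
cat >> t.py <<'E'
def held():
    st=get_state(); R0=Ro.from_euler("xyz",st["ee_rot"]).as_matrix()
    for n in("top","scene"):
        f=grab_frame(n)
        for c in ambers(f,60):
            q=(cloud(f,fillpix(f,c))-st["eef_pos"])@R0*1e3; q=q[(abs(q[:,2]-167)<7)&(abs(q[:,0])<35)&(abs(q[:,1])<80)]
            if len(q)<20: continue
            for _ in range(3):
                k=np.linalg.lstsq(np.c_[q[:,:2],np.ones(len(q))],q[:,2],rcond=None)[0]; r=q[:,2]-q[:,:2]@k[:2]-k[2]; q=q[abs(r)<2]
            # long-edge direction from end-to-end lateral mid-lines
            print(n,len(q),"dz/dx,dz/dy deg",np.degrees(k[:2]).round(2),"z0",k[2].round(1),"x",np.percentile(q[:,0],[.5,99.5]).round(1),"y",np.percentile(q[:,1],[.5,99.5]).round(1))
E
python3 - <<'E'
from t import *
held()
E
```

```text
top 381 dz/dx,dz/dy deg [1.09 0.15] z0 166.1 x [-27.9  24.8] y [-62.8 -22.8]
top 76 dz/dx,dz/dy deg [ 2.97 -1.31] z0 165.6 x [ 1.5 12.2] y [-2.3 36.5]
top 56 dz/dx,dz/dy deg [ 2.25 -0.16] z0 165.8 x [-0.8 24.7] y [47.8 64.8]
scene 593 dz/dx,dz/dy deg [0.09 0.54] z0 167.8 x [-28.8  24.1] y [-23.4  67.3]
```

>>> {"api": "drive_tool", "payload": {
  "moves": [
    [0,-1,15,0,0,0,1],
    [0,-1.5,40,0,0,0,1],
    [0,-2,65,0,0,0,1],
    [0.2,-2,90,0,0,0,1],
    [0.2,-2,105,0,0,0,1],
    [0.2,-2,115,0,0,0,1],
    [0.2,-2,119,0,0,0,1],
    [0.2,-2,119,0,0,0,1],
    [0.2,-2,119,0,0,0,1]
  ]
}}

```text
t: 9.07
eef_pos: [0.4929, -0.3046, 0.2382]
ee_rot: [3.14, 0.0, 1.78]
force: [-1.2, -0.7, -1.2]
width: 0.0539
```

Run:
```python
from t import *
held(); row(place(1,0),down(90+BAZ))
```

```text
top 285 dz/dx,dz/dy deg [ 0.22 -0.6 ] z0 165.7 x [-28.4  25.2] y [-63.  -23.8]
scene 478 dz/dx,dz/dy deg [-0.06  0.5 ] z0 167.8 x [-29.1  23.6] y [-14.5  67. ]
row [-0.5  1.7 31.1] [ 0.07  0.02 -0.03] | pos [ 0.4928 -0.3046  0.2381] F [-0.3 -0.1 -0.7] w 0.0537 t 9.18 q [-0.22  0.36 -0.41 -0.   -0.8  -1.15]
```

>>> {"api": "drive_tool", "payload": {
  "moves": [
    [1.6,0.2,8,0,0,0,1],
    [1.6,0.2,18,0,0,0,1],
    [1.6,0.2,24,0,0,0,1],
    [1.6,0.2,26,0,0,0,1],
    [1.6,0.2,27,0,0,0,1],
    [1.6,0.2,27.5,0,0,0,1],
    [1.6,0.2,28,0,0,0,1],
    [1.6,0.2,28,0,0,0,1],
    [1.6,0.2,28,0,0,0,1]
  ]
}}

```text
t: 10.3
eef_pos: [0.4926, -0.3029, 0.2096]
ee_rot: [3.141, -0.0, 1.78]
force: [-0.0, 0.4, -1.3]
width: 0.0536
```

>>> {"api": "drive_tool", "payload": {
  "moves": [
    [0,0,0.5,0,0,0,1],
    [0,0,0.7,0,0,0,1],
    [0,0,0.7,0,0,0,1]
  ]
}}

```text
t: 10.68
eef_pos: [0.4925, -0.3029, 0.2087]
ee_rot: [3.141, -0.0, 1.78]
force: [0.5, -0.1, -0.8]
width: 0.0539
```

>>> {"api": "drive_tool", "payload": {
  "moves": [
    [0,0,0.5,0,0,0,1],
    [0,0,0.7,0,0,0,1],
    [0,0,0.7,0,0,0,1]
  ]
}}

```text
t: 11.05
eef_pos: [0.4925, -0.3029, 0.2086]
ee_rot: [3.141, -0.0, 1.78]
force: [-3.5, 1.6, 4.8]
width: 0.0535
```

>>> {"api": "drive_tool", "payload": {
  "moves": [
    [0,0,0.4,0,0,0,1],
    [0,0,0.6,0,0,0,1],
    [0,0,0.6,0,0,0,1]
  ]
}}

```text
t: 11.42
eef_pos: [0.4925, -0.3029, 0.2085]
ee_rot: [3.141, 0.0, 1.78]
force: [-2.8, 2.5, 9.9]
width: 0.0537
```

Contact came at TCP z 0.2086, as predicted. Ease off and release.

>>> {"api": "drive_tool", "payload": {
  "moves": [
    [0,0,-0.6,0,0,0,1],
    [0,0,-1.0,0,0,0,1],
    [0,0,-1.0,0,0,0,1],
    [0,0,-1.0,0,0,0,-0.4],
    [0,0,-1.0,0,0,0,-0.4],
    [0,0,-1.0,0,0,0,-0.4],
    [0,0,-1.0,0,0,0,-0.4],
    [0,0,-6,0,0,0,-0.4],
    [0,0,-20,0,0,0,-0.4],
    [0,0,-50,0,0,0,-0.4],
    [0,0,-100,0,0,0,-0.5],
    [0,0,-150,0,0,0,-0.5]
  ]
}}

```text
t: 12.92
eef_pos: [0.4922, -0.3029, 0.3601]
ee_rot: [3.141, 0.0, 1.78]
force: [0.8, -0.2, 0.7]
width: 0.066
```

Run:
```python
from t import *
row([.433,-.03,.40],RT); row(grasp("B",.1),RT)
```

```text
row [279.3  -1.3 -40. ] [-30.56  21.14 -66.93] | pos [ 0.4922 -0.3029  0.3601] F [ 0.8 -0.2  0.7] w 0.066 t 12.93 q [-0.21  0.23 -0.27 -0.   -1.07 -1.15]
row [324.8   9.1  44.7] [-30.56  21.14 -66.93] | pos [ 0.4922 -0.3029  0.3601] F [ 0.8 -0.2  0.7] w 0.066 t 12.93 q [-0.21  0.23 -0.27 -0.   -1.07 -1.15]
```

>>> {"api": "drive_tool", "payload": {
  "moves": [
    [25,0,-4,-3,2,-6.5,-0.5],
    [55,0,-8,-6.1,4.2,-13.4,-0.5],
    [90,0,-13,-9.8,6.8,-21.5,-0.5],
    [125,-0.5,-18,-13.8,9.5,-30,-0.5],
    [160,-0.7,-23,-17.7,12.3,-39,-0.5],
    [195,-1,-28,-21.4,14.8,-47,-0.5],
    [230,-1,-33,-25,17.5,-55,-0.5],
    [260,-1.3,-37,-28.4,19.7,-62,-0.5],
    [279,-1.3,-40,-30.6,21.1,-66.9,-0.5],
    [279,-1.3,-40,-30.6,21.1,-66.9,-0.5],
    [279,-1.3,-40,-30.6,21.1,-66.9,-0.5]
  ]
}}

```text
t: 14.3
eef_pos: [0.4333, -0.0307, 0.3981]
ee_rot: [2.531, 0.001, 2.986]
force: [-0.7, -0.1, 0.4]
width: 0.066
```

```bash
cat >> t.py <<'E'
def pile():
    for n in("top","scene"):
        f=grab_frame(n)
        for c in ambers(f,600):
            p=cloud(f,fillpix(f,c)); 
            if np.hypot(*(np.median(p,0)[:2]-BASE[:2]))>.05: continue
            z=np.percentile(p[:,2],60); q=p[abs(p[:,2]-z)<.004]; m=q.mean(0); w=np.linalg.svd(q-m)[2]
            r=cv2.minAreaRect((q[:,:2]*1e3).astype(np.float32))
            s=w[0]*np.sign(w[0][0]); a=(q-m)@s; l=np.cross(w[2],s); b=(q-m)@l
            e=lambda x:np.percentile(x,[.5,99.5]); ctr=m+s*e(a).mean()+l*e(b).mean()
            print(n,"zs",np.percentile(p[:,2],[2,10,50,90]).round(4),"ctr",ctr.round(4),"az",np.degrees(np.arctan2(s[1],s[0])).round(2),"tilt",np.degrees(np.arccos(abs(w[2][2]))).round(2),"ext",np.ptp(e(a)).round(4),np.ptp(e(b)).round(4))
        cv2.imwrite(f"pics/pile_{n}_{int(get_state()['t']*100)}.png",f["img"][:,:,::-1])
E
python3 - <<'E'
from t import *
pile(); row(grasp("B",.1),RT); row(grasp("B",.02),RT)
import glob
a=cv2.imread(sorted(glob.glob("pics/pile_scene_*"))[-1])[210:310,160:260]; b=cv2.imread(sorted(glob.glob("pics/pile_top_*"))[-1])[190:290,300:400]
cv2.imwrite("pics/both4.png",cv2.resize(np.hstack([a,b]),None,fx=4,fy=4,interpolation=cv2.INTER_CUBIC))
E
```

```text
top zs [0.01   0.0374 0.0426 0.0452] ctr [ 0.4938 -0.3163  0.0428] az -1.25 tilt 0.22 ext 0.1326 0.0526
scene zs [0.0093 0.0381 0.0405 0.0424] ctr [ 0.4957 -0.3045  0.0405] az 11.91 tilt 0.38 ext 0.129 0.0534
row [ 7.  -8.8 94.4] [-0.02  0.07 -0.1 ] | pos [ 0.4333 -0.0308  0.3977] F [ 0.2 -0.2 -0.7] w 0.0658 t 14.4 q [ 0.02 -0.   -0.28 -0.64 -1.24  0.02]
row [  7.   -8.7 174.4] [-0.02  0.07 -0.1 ] | pos [ 0.4333 -0.0308  0.3977] F [ 0.2 -0.2 -0.7] w 0.0658 t 14.4 q [ 0.02 -0.   -0.28 -0.64 -1.24  0.02]
```

View pics/both4.png

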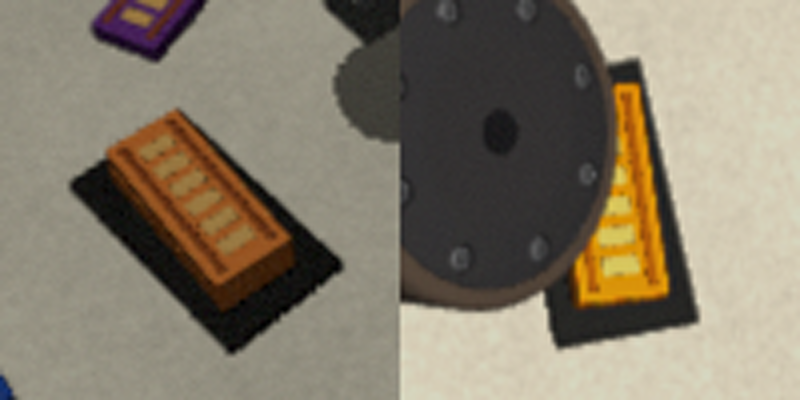

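Left (scene): two covers stacked with edges flush, centre (200,205). Right (top): same, half hidden by the arm. The numbers agree to 1 mm. Now cover B.

>>> {"api": "drive_tool", "payload": {
  "moves": [
    [2,-3,25,0,0,0,-0.5],
    [5,-6,60,0,0,-0.1,-0.5],
    [7,-8.8,95,0,0,-0.1,-0.5],
    [7,-8.8,125,0,0,-0.1,-0.5],
    [7,-8.8,145,0,0,-0.1,-0.5],
    [7,-8.8,155,0,0,-0.1,-0.5],
    [7,-8.8,160,0,0,-0.1,-0.5],
    [7,-8.8,160,0,0,-0.1,-0.5],
    [7,-8.8,160,0,0,-0.1,-0.5]
  ]
}}

```text
t: 15.52
eef_pos: [0.4397, 0.0541, 0.262]
ee_rot: [2.53, 0.002, 2.988]
force: [0.1, -0.6, -0.9]
width: 0.0658
```

Run:
```python
from t import *
row(grasp("B",.0),RT)
f=grab_frame("scene"); cv2.imwrite(f"pics/scene5.png",cv2.resize(f["img"][110:260,290:440],None,fx=4,fy=4)[:,:,::-1])
```

```text
row [ 0.2 -0.5 34.6] [0.03 0.1  0.08] | pos [0.4397 0.0541 0.262 ] F [ 0.1 -0.6 -0.9] w 0.0658 t 15.53 q [ 0.19  0.15 -0.44 -0.76 -0.9   0.11]
```

View pics/scene5.png

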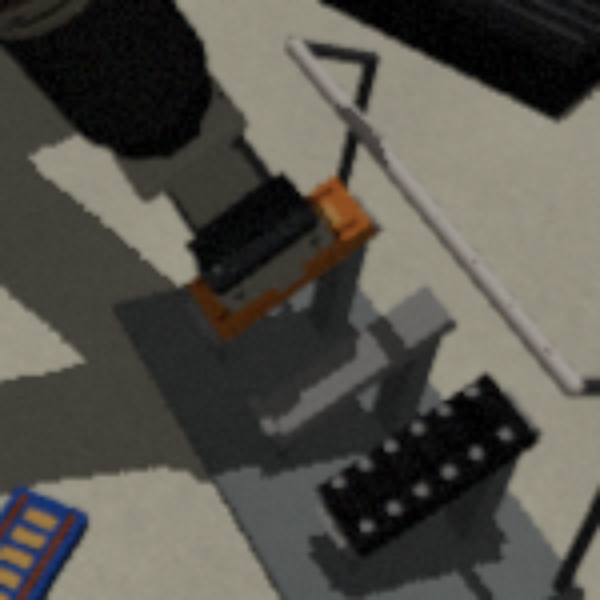

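The gripper is centred over the last cover (280,265), the middle bay is empty, and the fuse block is untouched. Grip and draw off.

>>> {"api": "drive_tool", "payload": {
  "moves": [
    [0.2,-0.5,12,0,0,0,-0.5],
    [0.2,-0.5,24,0,0,0,-0.5],
    [0.2,-0.5,30,0,0,0,-0.5],
    [0.2,-0.5,34.5,0,0,0,-0.5],
    [0.2,-0.5,34.5,0,0,0,-0.5],
    [0.2,-0.5,34.5,0,0,0,0],
    [0.2,-0.5,34.5,0,0,0,1],
    [0.2,-0.5,34.5,0,0,0,1],
    [0.2,-0.5,34.5,0,0,0,1],
    [0.2,-0.5,34.5,0,0,0,1],
    [0.2,-0.5,34.5,0,0,0,1]
  ],
  "grip_force": 10
}}

```text
t: 16.95
eef_pos: [0.4423, 0.0735, 0.2331]
ee_rot: [2.53, 0.001, 2.989]
force: [-1.8, -0.8, 5.2]
width: 0.0538
```

>>> {"api": "drive_tool", "payload": {
  "moves": [
    [0,0,-4,0,0,0,1],
    [0,0,-12,0,0,0,1],
    [0,0,-25,0,0,0,1],
    [0,0,-45,0,0,0,1],
    [0,0,-65,0,0,0,1],
    [0,0,-85,0,0,0,1],
    [0,0,-105,0,0,0,1],
    [0,0,-125,0,0,0,1],
    [0,0,-140,0,0,0,1],
    [0,0,-150,0,0,0,1]
  ]
}}

```text
t: 18.2
eef_pos: [0.4288, -0.0121, 0.3566]
ee_rot: [2.53, 0.002, 2.988]
force: [-0.1, 0.3, -1.7]
width: 0.0536
```

Run:
```python
from t import *
row(place(2,.15),down(90+BAZ))
```

```text
row [-109.9 -219.2 -173.4] [ 30.67 -21.02  66.95] | pos [ 0.4288 -0.0121  0.3566] F [-0.1  0.3 -1.7] w 0.0536 t 18.2 q [ 0.06  0.02 -0.35 -0.66 -1.14  0.05]
```

>>> {"api": "drive_tool", "payload": {
  "moves": [
    [-4,-9,-7,1.5,-1,3.5,1],
    [-14,-30,-25,4.5,-3,10,1],
    [-28,-57,-45,8,-5.5,17.5,1],
    [-42,-84,-67,12,-8.2,26,1],
    [-56,-112,-89,16,-11,35,1],
    [-70,-139,-110,19.5,-13.5,43,1],
    [-84,-166,-131,23.5,-16,51,1],
    [-97,-193,-152,27,-18.7,59,1],
    [-106,-211,-167,29.5,-20.4,64.5,1],
    [-110,-219,-173,30.7,-21,66.9,1],
    [-110,-219,-173,30.7,-21,66.9,1],
    [-110,-219,-173,30.7,-21,66.9,1]
  ]
}}

```text
t: 19.7
eef_pos: [0.495, -0.3033, 0.3716]
ee_rot: [-3.141, -0.001, 1.782]
force: [-0.1, 0.7, -1.3]
width: 0.0538
```

Run:
```python
from t import *
held(); row([.4926,-.3029,place(2,.03)[2]],down(90+BAZ))
```

```text
top 400 dz/dx,dz/dy deg [ 0.81 -0.79] z0 164.9 x [-28.1  24.6] y [-62.6 -22.3]
top 80 dz/dx,dz/dy deg [-10.18   0.86] z0 165.8 x [ 1.3 12.2] y [-1.6 36. ]
top 61 dz/dx,dz/dy deg [3.25 1.55] z0 162.9 x [-0.7 24.6] y [47.5 65.2]
scene 595 dz/dx,dz/dy deg [-0.16  0.28] z0 166.9 x [-28.6  24.3] y [-23.3  68.1]
row [  0.8  -2.3 119. ] [-0.02 -0.03  0.14] | pos [ 0.4951 -0.3032  0.372 ] F [ 0.7 -0.2 -0.9] w 0.0539 t 19.8 q [-0.21  0.23 -0.25 -0.   -1.09 -1.15]
```

>>> {"api": "drive_tool", "payload": {
  "moves": [
    [0.8,-1.5,15,0,0,0.1,1],
    [0.8,-2.8,40,0,0,0.1,1],
    [0.8,-2.8,65,0,0,0.1,1],
    [0.8,-2.8,90,0,0,0.1,1],
    [0.8,-2.8,110,0,0,0.1,1],
    [0.8,-2.8,125,0,0,0.1,1],
    [0.8,-2.8,135,0,0,0.1,1],
    [0.8,-2.8,140,0,0,0.1,1],
    [0.8,-2.8,142,0,0,0.1,1],
    [0.8,-2.8,142,0,0,0.1,1],
    [0.8,-2.8,142,0,0,0.1,1]
  ]
}}

```text
t: 21.18
eef_pos: [0.4923, -0.3035, 0.2303]
ee_rot: [-3.141, 0.0, 1.78]
force: [-0.0, 0.6, -1.1]
width: 0.0538
```

Run:
```python
from t import *
held(); row([.4921,-.3030,.2245],down(90+BAZ))
```

```text
top 262 dz/dx,dz/dy deg [ 0.73 -1.26] z0 164.2 x [-28.5  24.6] y [-62.4 -23.8]
scene 446 dz/dx,dz/dy deg [-0.76 -0.07] z0 167.4 x [-29.3  23.3] y [-12.9  67.2]
row [ 0.5 -0.   5.7] [-0.02  0.01 -0.01] | pos [ 0.4922 -0.3035  0.2302] F [-0.6  0.1 -0.7] w 0.0539 t 21.27 q [-0.21  0.37 -0.42  0.   -0.78 -1.15]
```

>>> {"api": "drive_tool", "payload": {
  "moves": [
    [0.4,0,2,0,0,0,1],
    [0.4,0,3.5,0,0,0,1],
    [0.4,0,4.5,0,0,0,1],
    [0.4,0,5,0,0,0,1],
    [0.4,0,5,0,0,0,1]
  ]
}}

```text
t: 21.9
eef_pos: [0.492, -0.303, 0.2248]
ee_rot: [-3.14, -0.0, 1.78]
force: [-0.3, -0.3, -0.6]
width: 0.0537
```

>>> {"api": "drive_tool", "payload": {
  "moves": [
    [0,0,0.4,0,0,0,1],
    [0,0,0.6,0,0,0,1],
    [0,0,0.6,0,0,0,1]
  ]
}}

```text
t: 22.28
eef_pos: [0.4921, -0.303, 0.2243]
ee_rot: [-3.141, -0.0, 1.78]
force: [-0.8, 0.0, -1.0]
width: 0.0542
```

>>> {"api": "drive_tool", "payload": {
  "moves": [
    [0,0,0.4,0,0,0,1],
    [0,0,0.6,0,0,0,1],
    [0,0,0.6,0,0,0,1]
  ]
}}

```text
t: 22.65
eef_pos: [0.4921, -0.303, 0.2239]
ee_rot: [-3.141, -0.0, 1.78]
force: [-0.5, 1.0, 1.2]
width: 0.0539
```

Light contact (about 2 N) at z 0.2239; predicted 0.2237. Release here and retreat.

>>> {"api": "drive_tool", "payload": {
  "moves": [
    [0,0,0,0,0,0,1],
    [0,0,0,0,0,0,-0.4],
    [0,0,0,0,0,0,-0.4],
    [0,0,0,0,0,0,-0.4],
    [0,0,0,0,0,0,-0.4],
    [0,0,-6,0,0,0,-0.4],
    [0,0,-20,0,0,0,-0.4],
    [0,0,-50,0,0,0,-0.4],
    [0,0,-100,0,0,0,-0.4],
    [0,0,-150,0,0,0,-0.4]
  ]
}}

```text
t: 23.9
eef_pos: [0.4919, -0.303, 0.3763]
ee_rot: [-3.141, 0.0, 1.78]
force: [1.5, -0.5, -0.3]
width: 0.0613
```

>>> {"api": "drive_tool", "payload": {
  "moves": [
    [40,0,-20,0,0,-8,-0.4],
    [90,0,-40,0,0,-16,-0.4],
    [140,0,-40,0,0,-24,-0.4],
    [190,0,-40,0,0,-30,-0.4],
    [240,0,-40,0,0,-30,-0.4],
    [290,0,-40,0,0,-30,-0.4],
    [320,0,-40,0,0,-30,-0.4],
    [320,0,-40,0,0,-30,-0.4]
  ]
}}

```text
t: 24.9
eef_pos: [0.4252, 0.0113, 0.4151]
ee_rot: [3.14, -0.0, 2.307]
force: [0.1, 0.4, 0.2]
width: 0.0612
```

Run:
```python
from t import *
pile(); print(get_state()["t"],get_state()["force"])
import glob
a=cv2.imread(max(glob.glob("pics/pile_scene_*"),key=lambda s:int(s.split("_")[-1][:-4])))[210:310,160:260]; b=cv2.imread(max(glob.glob("pics/pile_top_*"),key=lambda s:int(s.split("_")[-1][:-4])))[190:290,300:400]
cv2.imwrite("pics/both6.png",cv2.resize(np.hstack([a,b]),None,fx=4,fy=4,interpolation=cv2.INTER_CUBIC))
```

```text
top zs [0.0253 0.0552 0.0584 0.0609] ctr [ 0.4948 -0.3044  0.0587] az 12.24 tilt 0.28 ext 0.1284 0.0537
scene zs [0.0266 0.0537 0.0564 0.0583] ctr [ 0.4953 -0.3047  0.0565] az 11.53 tilt 0.16 ext 0.1289 0.0537
25.0 [-0.39280978 -0.20859376 -0.02470976]
```

View pics/both6.png

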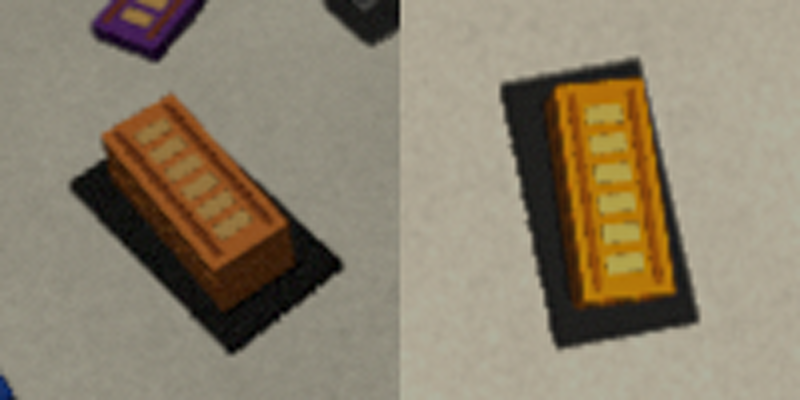

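The three covers form one flush pile on the pad. Top centre is (0.495,-0.3045), z 0.0585 (0.058 expected), level, and within about 1 mm of the base. The arm is clear, so I hand in.

```bash
python3 -c "
from station import *
print(job_done())"
```

```text
the job is handed in; nothing more can be done
None
```

Both covers are off the rack and stacked on the bottom cover on the pad, windows up. I handed the job in at about t = 25 s; it reports no verdict.

- **Handling:** I gripped each cover at 10 N, square to the slope, and drew it 150 mm off before carrying it level to the pad. Set-down force read up to about 10 N for the first cover and about 2 N for the second. I opened the fingers only after contact.
- **Final check, both cameras:**

| Quantity | Top camera | Scene camera | Expected |
|---|---|---|---|
| Pile-top centre, x y (m) | 0.4948, -0.3044 | 0.4953, -0.3047 | 0.4946, -0.3047 (base at start) |
| Pile-top height (m) | 0.0587 | 0.0565 | 0.058 |
| Azimuth of the long side | 12.2° | 11.5° | about 12° |
| Tilt | 0.3° | 0.2° | 0° |

- **Disagreements:** The two cameras differ by about 2 mm in height. The check of the first placed cover rests on the scene camera only, because the arm half hid the pile from the top camera and spoiled its reading.
- **Other things:** The fuse block was still in its bay when I looked just before gripping the second cover, and no contact with it or the bystanders showed. I did not measure their positions again at the end.

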